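Stand the orange spindle on the inspection plate

TASK

Take the spindle with the orange sleeve out of the sloping rest and stand it upright on its narrow foot inside the white ring on the black inspection plate, setting it down gently rather than dropping it. Let go, and watch it for two seconds with your hand off it to check that it stays standing still without a wobble. Leave the blue and green spindles where they are in the rest.

Things in the scene. Friction and masses are not known exactly. Their poses are not given: they have to be found in the camera images.
- spindle_orange_mid (a point): Steel spindle with ORANGE sleeve, 120 mm tall, 0.14 kg, leaning 30 deg in the rest, top roughly towards the robot. Point: half-way up its axis; z runs foot to tip. Diameters by height over the underside: foot 28 mm (0-8), stem 14, collar 28 (46-52), stem 14 to 64, sleeve 22 (64-100; grip here, middle 22 mm above the point along z), brass tip 8 (100-120). Balance point just below the collar.
- ring (a point): White ring, inside diameter 60 mm, painted on the flat top of the black inspection plate, a fixed 150 x 150 x 20 mm slab. Point: centre of the ring, on the top face, 20 mm above the table; z up, x and y along the plate's sides. The 28 mm foot goes wholly inside the ring.
- spindle_blue_mid (a point): Same spindle, point and axes, but BLUE sleeve; stays in the rest. The rest is a fixed grey printed trough 330 mm long with three bays 100 mm apart, any spindle in any bay: the foot sits on its ledge, the collar leans on its back plate (robot side), which ends 54 mm up the spindle, leaving the sleeve clear. Cheeks 10 mm high flank each foot. Lifting straight up frees a spindle.
- spindle_green_mid (a point): Same spindle, point and axes, but GREEN sleeve; leans in another bay of the same grey rest and stays there. The tips of the leaning spindles stand about 127 mm above the table: carry past or over them with room to spare.
Things that resemble listed ones, but are neither listed nor needed, are in the scene too. What is shaped like the part that bears spindle_orange_mid but pink, purple or turquoise is not meant.

How it is judged:
By the outcome, as a careful person would: the job done as asked, in the order asked, and still so for the second after the job is handed in, with the robot touching nothing.
It also fails if it takes over 42 s, if anything falls off the work surface, if the arm or the gripper's body presses on something with over 40 N, if the wrist force passes 120 N, or if a joint passes its speed limit or range.

ROBOT

A 7-joint arm with a two-finger parallel gripper is mounted at the origin on the work surface. World frame = base frame: x ahead of the robot, y to its left, z up, the work surface at z = 0. Lengths are in m, angles in rad, forces in N, time in s.
With the tool pointing down it reaches from about 0.4 to 0.875 m from the base axis. Payload 19.3 kg.
Tool frame: the origin (TCP) lies on the centre line of the jaws, within the pads' length; the fingertips stand 8 mm ahead of it and the grasp point (between the pads) lies 11 mm behind it; z points along the fingers, y is the line along which they close (so a half turn about z gives the same grasp; the last joint's range is limited). The gripper opens to 85 mm and grips with 20 to 120 N. Pads are 22 mm wide; open, the fingers measure 114 mm over their backs; the gripper's body (76 mm by 85 mm) begins 54 mm behind the grasp point. The pads swing forward as they close: fully open they stand 13 mm farther back than shut.
Start: joints at [1.12, 0.521, -0.036, 1.599, 0.021, 1.021, -0.113], TCP at [0.232, -0.58, 0.239] pointing down, gripper open.
Joint ranges: [-2.91, 2.91], [-0.3, 2.13], [-1.5, 1.42], [0.17, 2.43], [-1.26, 4.41], [0.16, 1.93], [-2.52, 2.52]. Speed limits (rad/s): [1.89, 1.89, 2.39, 2.39, 3.01, 3.01, 3.01].

INTERFACE

Orientations are given as [roll, pitch, yaw] about the fixed x, y, z axes, in that order (R = Rz(yaw) Ry(pitch) Rx(roll)).
In Python, from workcell import status, grab_frame, camera_params, bot, search_frame, silhouettes gives the robot as it stands.
- The arm moves only by the shell command python3 -m creep 'ROWS' [FORCE]. ROWS is JSON, a list of rows, each a list of 5 numbers: the shift along the tool's x, y, z in units of 60 mm (1.0 is 60 mm), then the turn about the tool's z in units of 8 degrees (1.0 is 8 degrees), then the opening, from 0 (shut) to 1 (fully open). In form: [[x, y, z, twist, hand], ...]. A call has 1 to 5 rows; each row is the pose to reach, as a shift and turn from the pose commanded when the call began, along the tool's axes at that moment; what a row does not reach only later rows make up. A row lasts 1/8 s, in which the tool goes at most 62.5 mm and 10.7 degrees, less where a joint would pass 70% of its speed; a pose out of reach is approached as far as the arm can. A call with a gripper value outside its range is refused whole. The fingers move at their own pace and stop on an object; FORCE is the grip in N (left out, the last holds). Time passes only in rows, so rows that repeat a pose let the fingers close. It gives the time, the measured TCP pose, the force, the opening and the grip force at its end, in the units of the state.
- status.observe(): the state, without advancing time (a new reading comes with each control period).
- grab_frame(name): name is "side" or "top"; returns the picture (480x640x3 uint8, blue, green, red); there is no depth.
- camera_params(name): a dict with "K" (3x3 intrinsics, pixels), "k1" (the pictures are not rectified: a ray, as slopes to the right and down, at radius r is drawn at 1 + k1 r^2 times it, then the intrinsics apply), "rvec" (rotation vector, rad) and "tvec" (3), from world to camera coordinates, as OpenCV has them. Camera axes: x right, y down, z forward; pixel columns grow to the right and rows downward; lengths in m; the calibration is good to about 2 mm. A picture is of the moment at which its call begins. camera_params takes no time and is no camera call.
- bot.job_done(): hands the job in; it is judged then, once.
Trained networks look in the newest picture that a camera, given by its name, has taken for a name from the list of things; names that differ only in an ending like _2 or _b are one class to them, and where a whole thing is asked for, a point or a joint stands for the part that bears it (a point fixed in the world has none). Each returns a list of dicts, best first, with "p" (0 to 1); they miss things now and then, are a little off and sometimes report something else, mostly with a low value. They report only what shows in the picture. A call takes as long as a camera call. They do not tell look-alikes from the thing itself.
- search_frame(camera, name): "extent" ([left, top, right, bottom] as shares, 0 to 1, of the picture: columns of its width, rows of its height, round what is visible of it).
- silhouettes(camera, name): "mask" (480x640 bool, what is visible of it) and "extent" ([left, top, right, bottom] as shares, 0 to 1, of the picture: columns of its width, rows of its height, round what is visible of it).
The state is a dict: "clock": time; "qpos": joint angles; "qd": joint speeds; "joint_efforts": joint torques, N m; "position": TCP position; "tool_rot": TCP orientation; "force": force on the tool from outside, world axes, zero at the start; "moment": the same for the moment, N m; "grip_width": finger opening in m; "finger_force": force on a finger pad.
Only numpy, scipy, OpenCV 4.12 (cv2) and the standard library are available. Lean on these libraries where they do the work, as an engineer would, in place of code of your own. Each camera call takes 0.05 s, during which the arm holds its last target. There are 200 camera calls.

## Working session

There is one attempt and no reset: what is moved stays moved. The work goes in short steps, Python scripts to look and compute and a shell command to move; the robot and the scene stay as the last step left them, time stands still between calls to the robot, and variables do not carry over. Pictures are saved under pics/ and viewed, at most 10 in all, crops included, and the job is handed in when it is done.

```bash
mkdir -p pics; ls
python3 - <<'E'
from workcell import status, grab_frame, camera_params, search_frame
import cv2
s=status.observe(); print({k:s[k] for k in("clock","position","tool_rot","grip_width","qpos")})
for c in("side","top"):
    cv2.imwrite(f"pics/{c}0.png",grab_frame(c)); print(c,camera_params(c))
    for n in("spindle_orange_mid","spindle_blue_mid","spindle_green_mid","ring"):
        print(n,[(round(d["p"],2),[round(e*k) for e,k in zip(d["extent"],(640,480,640,480))]) for d in search_frame(c,n)])
E
```

```text
pics
{'clock': 0.0, 'position': array([ 0.23212456, -0.57994213,  0.23871754]), 'tool_rot': array([-3.14043794e+00,  6.67040347e-05,  3.80745572e-01]), 'grip_width': 0.08572386878607553, 'qpos': array([ 1.11981406,  0.52203426, -0.03631811,  1.59999592,  0.02117581,
        1.02110314, -0.11280583])}
side {'K': array([[543.18660155,   0.        , 315.36505635],
       [  0.        , 543.18660155, 239.5159611 ],
       [  0.        ,   0.        ,   1.        ]]), 'k1': -0.09160091590217918, 'rvec': array([ 0.74704907, -2.50959485,  1.228154  ]), 'tvec': array([0.46952171, 0.22494963, 0.88525207])}
spindle_orange_mid [(0.97, [178, 292, 203, 324]), (0.94, [262, 351, 298, 416]), (0.64, [316, 284, 381, 298]), (0.57, [132, 383, 175, 456])]
spindle_blue_mid [(0.86, [217, 258, 244, 294])]
spindle_green_mid [(0.6, [250, 231, 281, 263])]
ring [(0.82, [297, 173, 388, 227])]
top {'K': array([[466.90428846,   0.        , 320.04174131],
       [  0.        , 466.90428846, 239.69019126],
       [  0.        ,   0.        ,   1.        ]]), 'k1': -0.08787388510046806, 'rvec': array([ 2.15675631, -2.10392172,  0.22254271]), 'tvec': array([0.02035445, 0.52798485, 0.92409991])}
spindle_orange_mid [(0.93, [288, 251, 322, 302]), (0.88, [95, 214, 145, 237]), (0.65, [184, 180, 208, 202]), (0.56, [172, 261, 209, 310])]
spindle_blue_mid [(0.85, [232, 181, 253, 207])]
spindle_green_mid [(0.67, [281, 189, 298, 210])]
ring [(0.88, [390, 164, 472, 248])]
```

View pics/side0.png

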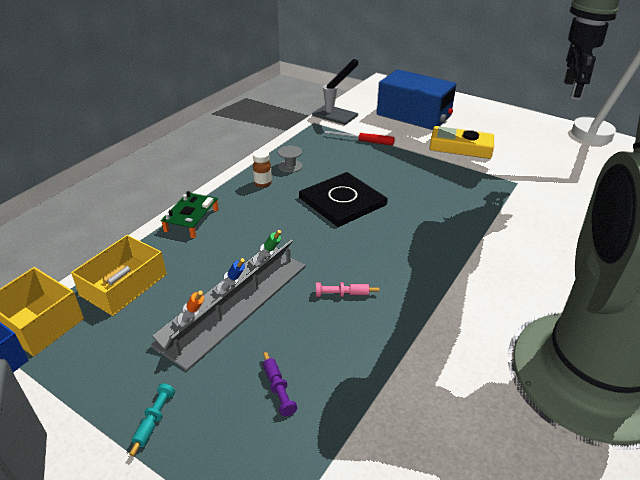

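View pics/top0.png

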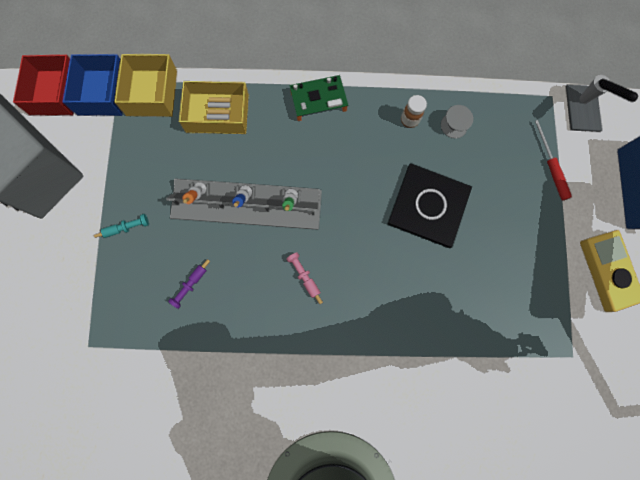

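Both views show the same candidates. The orange sleeve is in the rest's end bay at side (192,307) and top (194,192). The look-alikes are pink at side (347,290), purple at side (278,385) and turquoise at side (153,420); all three lie on the mat and none has an orange sleeve. I choose the one in the rest. The ring is at side (343,194) and top (431,204).

```bash
cat > h.py <<'E'
import numpy as np, cv2
from workcell import *
def cam(c):
    p=camera_params(c); return p["K"],np.array([p["k1"],0,0,0,0]),cv2.Rodrigues(p["rvec"])[0],p["tvec"]
def ray(c,uv):
    K,d,R,t=cam(c); u=cv2.undistortPoints(np.array([[uv]],float),K,d)[0,0]
    v=R.T@np.r_[u,1]; return -R.T@t, v/np.linalg.norm(v)
def tri(a,b):
    (o1,d1),(o2,d2)=ray("side",a),ray("top",b)
    s=np.linalg.lstsq(np.c_[d1,-d2],o2-o1,rcond=None)[0]
    p,q=o1+s[0]*d1,o2+s[1]*d2; return (p+q)/2,np.linalg.norm(p-q)
def onz(c,uv,z):
    o,d=ray(c,uv); return o+d*(z-o[2])/d[2]
def proj(c,P):
    K,d,R,t=cam(c); return cv2.projectPoints(np.array(P,float).reshape(-1,3),cv2.Rodrigues(R)[0],t,K,d)[0][:,0]
def blob(im,hue,box,smin=150,vmin=40):
    h=cv2.cvtColor(im,cv2.COLOR_BGR2HSV); m=cv2.inRange(h,(hue[0],smin,vmin),(hue[1],255,255))
    k=np.zeros_like(m); x0,y0,x1,y1=box; k[y0:y1,x0:x1]=m[y0:y1,x0:x1]; return k
E
python3 - <<'E'
from h import *
im={c:cv2.imread(f"pics/{c}0.png") for c in("side","top")}
box={"o":((170,280,212,332),(175,172,216,210)),"b":((210,250,250,300),(225,175,260,212)),"g":((245,225,288,268),(272,183,303,215))}
hue={"o":(3,14),"b":(108,130),"g":(50,75)}
for k in box:
    cs=[]
    for c,b in zip(("side","top"),box[k]):
        m=blob(im[c],hue[k],b); ys,xs=np.nonzero(m); cs.append((xs.mean(),ys.mean())); 
        t=blob(im[c],(15,28),b,110); ty,tx=np.nonzero(t)
        print(k,c,len(xs),np.round(cs[-1],1),"tip",len(tx),np.round((tx.mean(),ty.mean()),1) if len(tx) else "")
    print(tri(*cs))
E=[]
for c,b in(("side",(297,173,388,227)),("top",(390,164,472,248))):
    g=cv2.cvtColor(im[c],cv2.COLOR_BGR2GRAY); m=np.zeros_like(g); m[b[1]+8:b[3]-8,b[0]+10:b[2]-10]=(g>140)[b[1]+8:b[3]-8,b[0]+10:b[2]-10]
    e=cv2.fitEllipse(np.argwhere(m)[:,::-1].astype(np.float32)); print("ring",c,e,onz(c,e[0],.02)); E.append(e[0])
print("ring tri",tri(*E))
# rest corners in top, z~0
for uv in((174,180),(321,188),(319,228),(169,219)): print(onz("top",uv,0.0))
a=cv2.resize(im["side"][270:345,150:260],None,fx=5,fy=5,interpolation=2)
b=cv2.resize(im["top"][165:240,160:330],None,fx=3.2,fy=3.2,interpolation=2)
w=max(a.shape[1],b.shape[1]); pad=lambda x:cv2.copyMakeBorder(x,0,0,0,w-x.shape[1],0)
cv2.imwrite("pics/crop.png",cv2.resize(np.vstack([pad(a),pad(b)]),None,fx=.95,fy=.95))
E
```

```text
o side 165 [193.6 303.9] tip 83 [197.7 295.9]
o top 110 [190.  196.1] tip 23 [185.7 199.9]
(array([0.60356085, 0.30152843, 0.08915609]), np.float64(0.000621990386522255))
b side 194 [235.1 270.3] tip 38 [240.6 261.9]
b top 87 [239.2 199.1] tip 12 [236.  203.4]
(array([0.59886913, 0.20005761, 0.09108362]), np.float64(0.00029680340745431416))
g side 167 [271.5 242.1] tip 25 [277.3 233.4]
g top 10 [289.3 199.4] tip 17 [286.7 207.3]
(array([0.59931773, 0.0973489 , 0.08761909]), np.float64(0.005526754198917945))
ring side ((342.4248352050781, 193.81370544433594), (15.034041404724121, 27.167083740234375), 92.20176696777344) [ 0.62129477 -0.20994714  0.02      ]
ring top ((430.7738342285156, 203.71873474121094), (27.54693031311035, 29.37649154663086), 127.12757110595703) [ 0.62042156 -0.2095857   0.02      ]
ring tri (array([ 0.62058259, -0.20933514,  0.02050722]), np.float64(0.0006424558334506087))
[0.66521861 0.36543681 0.        ]
[0.65505391 0.03314592 0.        ]
[0.56306494 0.03549941 0.        ]
[0.57462537 0.36883156 0.        ]
```

View pics/crop.png

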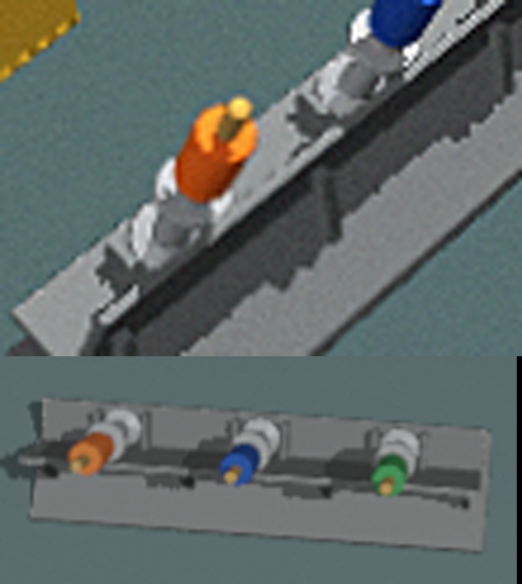

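The crop confirms it: orange sleeve with a brass tip, in the rest, upper end towards the robot. Next I refine its pose with a model fit.

Run:
```python
from h import *
from scipy.optimize import minimize
im={c:cv2.imread(f"pics/{c}0.png") for c in("side","top")}
box={"side":(170,280,212,322),"top":(175,172,216,210)}
S=8
M={}
for c in im:
    m=blob(im[c],(2,30),box[c],110); x0,y0,x1,y1=box[c]; M[c]=m[y0:y1,x0:x1]>0; print(c,M[c].sum())
th=np.linspace(0,2*np.pi,24,endpoint=False)
def hull(c,p):
    x,y,z,yaw,tilt=p; a=np.array([np.sin(tilt)*np.cos(yaw),np.sin(tilt)*np.sin(yaw),np.cos(tilt)])
    u=np.cross(a,[0,1,0]);u/=np.linalg.norm(u);v=np.cross(a,u)
    x0,y0,x1,y1=box[c]; img=np.zeros(((y1-y0)*S,(x1-x0)*S),np.uint8)
    for (h0,h1,r) in((4e-3,40e-3,11e-3),(40e-3,60e-3,4e-3)):
        P=[np.array([x,y,z])+h*a+r*(np.cos(t)*u+np.sin(t)*v) for h in(h0,h1) for t in th]
        q=(proj(c,P)-[x0,y0]+.5)*S
        cv2.fillConvexPoly(img,cv2.convexHull(q.round().astype(np.int32)),255)
    return cv2.resize(img,(x1-x0,y1-y0),interpolation=cv2.INTER_AREA)/255.
f=lambda p,tilt=None:sum(np.abs(hull(c,p)-M[c]).sum() for c in im)
for y0 in(2.8,3.1,3.4):
    r=minimize(lambda q:f(np.r_[q,np.pi/6]),[.615,.30,.07,y0],method="Nelder-Mead",options=dict(initial_simplex=np.array([[.615,.30,.07,y0]]+[list(np.array([.615,.30,.07,y0])+d) for d in np.diag([.008,.008,.008,.25])]),xatol=1e-4,fatol=.01,maxiter=400))
    x,y,z,w=r.x; g=np.array([x,y,z])+.022*np.array([.5*np.cos(w),.5*np.sin(w),.866]); print(r.fun,r.x.round(4),"grip",g.round(4))
s=status.observe(); print(s["position"],s["tool_rot"])
```

```text
side 256
top 148
45.85490196078432 [0.6129 0.2995 0.0744 3.0625] grip [0.6019 0.3003 0.0935]
44.76862745098039 [0.6125 0.2997 0.0751 3.046 ] grip [0.6015 0.3008 0.0942]
45.1843137254902 [0.6124 0.3    0.0751 3.0598] grip [0.6015 0.3009 0.0941]
[ 0.23226376 -0.58022036  0.23926579] [-3.14154742e+00 -1.80759947e-05  3.80733258e-01]
```

```bash
python3 -m creep '[[0.9,-0.5,0,1,0.7],[1.8,-1,0,2,0.7],[2.7,-1.5,0,3.05,0.7],[3.6,-2,0,3.05,0.7],[4.5,-2.5,0,3.05,0.7]]' 40
cat >> h.py <<'E'
def go(P,yaw):
    s=status.observe(); w=s["tool_rot"][2]; d=np.array(P)-s["position"]
    t=np.array([d[0]*np.cos(w)+d[1]*np.sin(w), d[0]*np.sin(w)-d[1]*np.cos(w), -d[2]])/.06
    print("units",t.round(2),"twist",round(np.degrees((w-yaw+np.pi)%(2*np.pi)-np.pi)/8,2),"pos",s["position"].round(4),"rot",s["tool_rot"].round(3),"q",s["qpos"].round(2),"F",s["force"].round(1),"grip",round(s["grip_width"],4),round(float(np.max(s["finger_force"])),1),"t",s["clock"])
E
python3 -c "
from h import *
go([.6015,.3008,.2],-.045)"
```

```text
clock: 1.12
position: [0.4283, -0.339, 0.2395]
tool_rot: [3.141, -0.0, -0.045]
force: [0.7, -1.0, -0.6]
grip_width: 0.0595
finger_force: 0.0
units [  2.4  -10.78   0.66] twist -0.0 pos [ 0.4283 -0.339   0.2395] rot [ 3.141 -0.    -0.045] q [ 0.57  0.4  -0.01  1.81  0.    0.94 -1.06] F [ 0.7 -1.  -0.6] grip 0.0595 0.0 t 1.125
```

```bash
python3 -m creep '[[0.4,-1,0,0,0.7],[0.8,-2,0,0,0.7],[1.2,-3,0,0,0.7],[1.6,-4,0,0,0.7],[2,-5,0,0,0.7]]'; python3 -m creep '[[0.1,-1,0,0,0.7],[0.2,-2,0,0,0.7],[0.3,-3,0,0,0.7],[0.4,-4,0,0,0.7],[0.4,-5,0.2,0,0.7]]'
python3 -c "
from h import *
go([.6015,.3008,.2],-.045)"
```

```text
clock: 1.75
position: [0.5569, -0.0541, 0.2395]
tool_rot: [3.142, -0.001, -0.045]
force: [0.5, 0.0, 0.4]
grip_width: 0.0597
finger_force: 0.0
clock: 2.38
position: [0.5943, 0.2446, 0.2279]
tool_rot: [-3.141, -0.002, -0.046]
force: [0.5, -0.6, 0.1]
grip_width: 0.06
finger_force: 0.0
units [ 0.08 -0.94  0.47] twist -0.0 pos [0.5943 0.2446 0.2279] rot [-3.141e+00 -2.000e-03 -4.600e-02] q [-0.39  0.56 -0.14  1.56  0.09  1.02 -2.17] F [ 0.5 -0.6  0.1] grip 0.06 0.0 t 2.375
```

```bash
python3 -m creep '[[0.08,-0.94,0.4,0,0.7],[0.08,-0.94,0.7,0,0.7],[0.08,-0.94,1,0,0.7],[0.08,-0.94,1,0,0.7]]'
python3 - <<'E'
from h import *
go([.6015,.3008,.083],-.045)
a=grab_frame("side")[230:350,130:290]; b=grab_frame("top")[120:240,120:280]
cv2.imwrite("pics/appr.png",cv2.resize(np.hstack([a,b]),None,fx=2.5,fy=2.5,interpolation=2))
E
```

```text
clock: 2.88
position: [0.6009, 0.297, 0.1662]
tool_rot: [3.14, 0.002, -0.047]
force: [-0.6, -1.0, 0.8]
grip_width: 0.0599
finger_force: 0.0
units [ 0.01 -0.06  1.39] twist -0.01 pos [0.6009 0.297  0.1662] rot [ 3.14e+00  2.00e-03 -4.70e-02] q [-0.46  0.67 -0.14  1.53  0.11  0.95 -2.25] F [-0.6 -1.   0.8] grip 0.0599 0.0 t 2.875
```

View pics/appr.png

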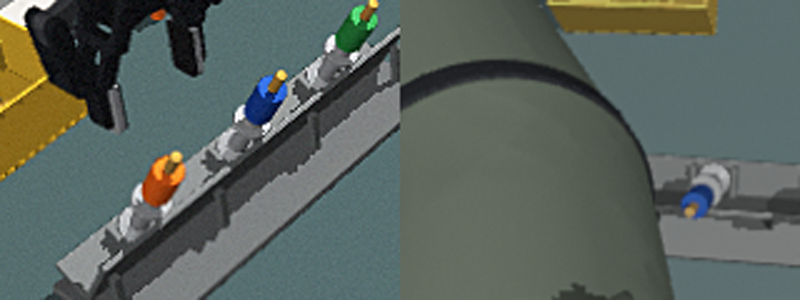

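```bash
python3 -c "
from h import *
print(proj('side',[[.6009,.297,.166],[.6009,.297+.03,.166],[.6009,.297-.03,.166],[.6015,.3008,.094]]))"
```

```text
[[190.22108167 267.79872868]
 [176.67488482 278.51149783]
 [203.20075108 257.54687759]
 [194.56922944 302.10010518]]
```

The picture shows the open fingers straddling the orange sleeve: fingertips near side px (176,280) and (206,258), which matches the projection. I descend.

```bash
python3 -m creep '[[0.01,-0.06,0.5,0,0.7],[0.01,-0.06,0.9,0,0.7],[0.01,-0.06,1.2,0,0.7],[0.01,-0.06,1.39,0,0.7],[0.01,-0.06,1.39,0,0.7]]'
python3 - <<'E'
from h import *
go([.6015,.3008,.083],-.045)
a=grab_frame("side")[250:350,130:263]
cv2.imwrite("pics/down.png",cv2.resize(a,None,fx=5,fy=5,interpolation=2))
E
```

```text
clock: 3.6
position: [0.6018, 0.3021, 0.0837]
tool_rot: [3.141, 0.0, -0.045]
force: [-0.2, 0.7, 0.2]
grip_width: 0.0597
finger_force: 0.0
units [-0.    0.02  0.01] twist -0.0 pos [0.6018 0.3021 0.0837] rot [ 3.141  0.    -0.045] q [-0.47  0.78 -0.13  1.57  0.13  0.81 -2.27] F [-0.2  0.7  0.2] grip 0.0597 0.0 t 3.6
```

View pics/down.png

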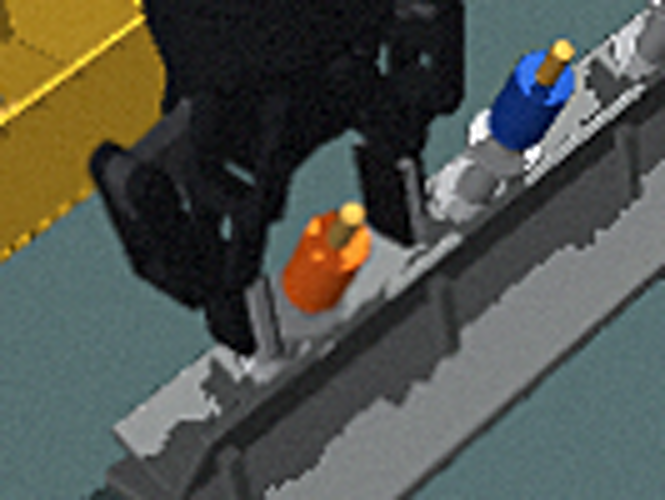

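The sleeve sits between the pads, a little nearer the left finger. I close with a light grip.

```bash
python3 -m creep '[[0,0.02,0,0,0.35],[0,0.02,0,0,0.2],[0,0.02,0,0,0.1],[0,0.02,0,0,0.1],[0,0.02,0,0,0.1]]' 20; python3 -m creep '[[0,0,-0.2,0,0.1],[0,0,-0.5,0,0.1],[0,0,-1,0,0.1],[0,0,-1.6,0,0.1],[0,0,-2,0,0.1]]'
python3 - <<'E'
from h import *
go([.6015,.3008,.083],-.045)
a=grab_frame("side")[180:350,110:310]
cv2.imwrite("pics/lift.png",cv2.resize(a,None,fx=3.5,fy=3.5,interpolation=2))
E
```

```text
clock: 4.28
position: [0.602, 0.3011, 0.0846]
tool_rot: [-3.141, -0.001, -0.045]
force: [-1.8, -0.8, 6.4]
grip_width: 0.0215
finger_force: 20.4
clock: 4.9
position: [0.6021, 0.3014, 0.2071]
tool_rot: [-3.14, -0.002, -0.045]
force: [-0.2, 0.5, -1.6]
grip_width: 0.0215
finger_force: 20.0
units [-0.01  0.01  2.07] twist -0.0 pos [0.6021 0.3014 0.2071] rot [-3.14e+00 -2.00e-03 -4.50e-02] q [-0.46  0.63 -0.14  1.49  0.1   1.02 -2.24] F [-0.2  0.5 -1.6] grip 0.0215 20.0 t 4.9
```

View pics/lift.png

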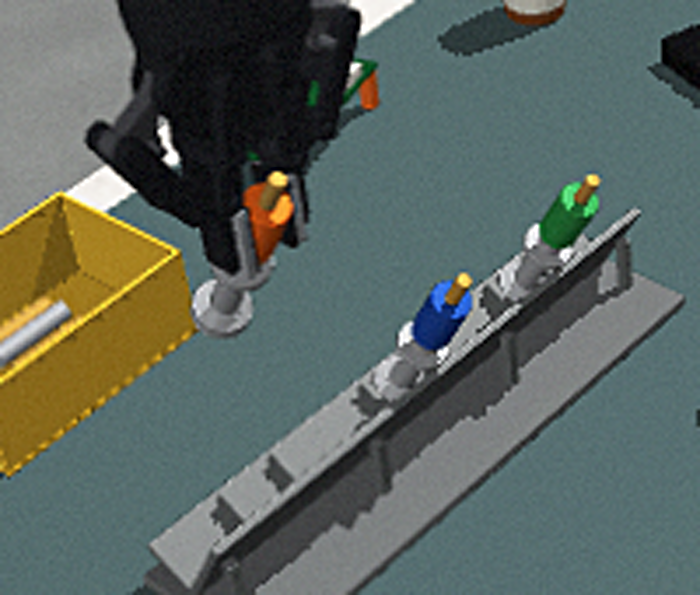

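The spindle is held but still leans 30° and didn't swing down; blue and green are undisturbed. To right it, I'll nudge its foot lightly against the robot-side top edge of the fixed rest's back plate (edge about x 0.600, z 0.062), where the foot hits squarely. First I move back and down on the robot side.

```bash
python3 -m creep '[[-0.6,0,0,0,0.1],[-1.2,0,0,0,0.1],[-1.2,0,0.5,0,0.1],[-1.2,0,1.2,0,0.1],[-1.2,0,1.6,0,0.1]]'
python3 - <<'E'
from h import *
go([.586,.3,.129],-.045)
a=grab_frame("side")[230:350,120:280]
cv2.imwrite("pics/pre.png",cv2.resize(a,None,fx=4,fy=4,interpolation=2))
E
```

```text
clock: 5.58
position: [0.5293, 0.3041, 0.1069]
tool_rot: [3.141, 0.001, -0.045]
force: [-0.2, -0.1, -1.9]
grip_width: 0.0209
finger_force: 20.0
units [ 0.95  0.03 -0.37] twist 0.0 pos [0.5293 0.3041 0.1069] rot [ 3.141e+00  1.000e-03 -4.500e-02] q [-0.52  0.66 -0.14  1.74  0.13  0.75 -2.34] F [-0.2 -0.1 -1.9] grip 0.0209 20.0 t 5.575
```

View pics/pre.png

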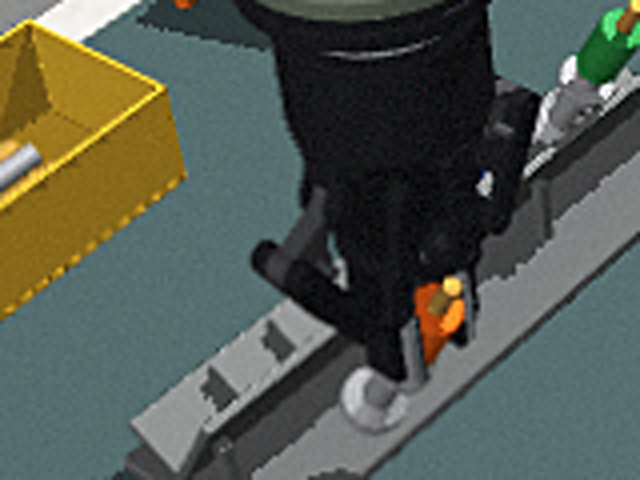

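The foot is now on the robot side of the back plate, at about side px (214,330). I push slowly.

```bash
python3 -m creep '[[0.15,0,0,0,0.1],[0.3,0,-0.03,0,0.1],[0.4,0,-0.08,0,0.1],[0.5,0,-0.12,0,0.1],[0.5,0,-0.12,0,0.1]]'; python3 -m creep '[[0.1,0,-0.05,0,0.1],[0.2,0,-0.1,0,0.1],[0.3,0,-0.16,0,0.1],[0.4,0,-0.23,0,0.1],[0.45,0.03,-0.25,0,0.1]]'
python3 - <<'E'
from h import *
go([.586,.3,.129],-.045)
a=grab_frame("side")[230:350,120:280]
cv2.imwrite("pics/push.png",cv2.resize(a,None,fx=4,fy=4,interpolation=2))
E
```

```text
clock: 6.25
position: [0.5604, 0.303, 0.1156]
tool_rot: [-3.141, -0.001, -0.045]
force: [-0.9, -0.2, -0.8]
grip_width: 0.0216
finger_force: 20.2
clock: 6.88
position: [0.5872, 0.3003, 0.1305]
tool_rot: [-3.141, -0.0, -0.045]
force: [-3.1, 2.5, -2.0]
grip_width: 0.0212
finger_force: 20.4
units [-0.02  0.01  0.03] twist -0.0 pos [0.5872 0.3003 0.1305] rot [-3.141 -0.    -0.045] q [-0.47  0.7  -0.14  1.59  0.12  0.87 -2.27] F [-3.1  2.5 -2. ] grip 0.0212 20.4 t 6.875
```

View pics/push.png

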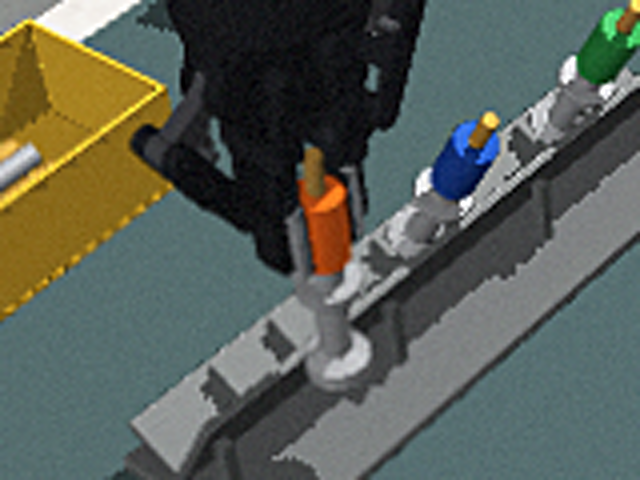

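The spindle swung upright with only 3 N. I check the verticality against the projection of a vertical axis.

```bash
python3 -c "
from h import *
g=np.array([.5872,.3003,.1415])
for t in(-6,0,6):
    a=np.array([-np.sin(np.radians(t)),0,np.cos(np.radians(t))]); print(t,((proj('side',[g+.038*a,g,g-.082*a])-[120,230])*4).round(0).tolist())"
python3 -m creep '[[-0.1,0,-0.1,0,0.1],[-0.2,0,-0.6,0,0.1],[-0.2,0,-1.2,0,0.1],[-0.2,0.3,-1.8,0,0.1],[-0.2,1,-2,0,0.1]]'
python3 -c "
from h import *
go([.6205,-.2094,.2],-.045)"
```

```text
-6 [[289.0, 139.0], [309.0, 215.0], [351.0, 368.0]]
0 [[296.0, 142.0], [309.0, 215.0], [336.0, 360.0]]
6 [[304.0, 146.0], [309.0, 215.0], [320.0, 351.0]]
clock: 7.55
position: [0.5721, 0.2418, 0.2527]
tool_rot: [-3.139, -0.003, -0.042]
force: [1.0, -0.4, -2.3]
grip_width: 0.0217
finger_force: 20.3
units [1.13 7.48 0.88] twist 0.02 pos [0.5721 0.2418 0.2527] rot [-3.139e+00 -3.000e-03 -4.200e-02] q [-0.39  0.5  -0.15  1.59  0.08  1.05 -2.18] F [ 1.  -0.4 -2.3] grip 0.0217 20.3 t 7.55
```

```bash
python3 -m creep '[[0.15,0.8,0,0,0.1],[0.3,1.7,0,0,0.1],[0.45,2.6,0,0,0.1],[0.6,3.5,0,0,0.1],[0.75,4.4,0,0,0.1]]'; python3 -m creep '[[0.1,0.9,0,0,0.1],[0.2,1.8,0,0,0.1],[0.3,2.5,0.3,0,0.1],[0.38,3,0.6,0,0.1],[0.38,3.08,0.88,0,0.1]]'
python3 -m creep '[[0,0,0,0,0.1],[0,0,0,0,0.1]]'
python3 - <<'E'
from h import *
go([.6205,-.2094,.0915],-.045)
a=grab_frame("side")[90:240,260:460]; b=grab_frame("top")[130:280,340:540]
cv2.imwrite("pics/over.png",cv2.resize(np.hstack([a,b]),None,fx=2,fy=2,interpolation=2))
cv2.imwrite("pics/over_s.png",a)
E
```

```text
clock: 8.18
position: [0.6049, -0.027, 0.2508]
tool_rot: [3.141, -0.001, -0.045]
force: [0.4, 0.5, -1.6]
grip_width: 0.0213
finger_force: 20.3
clock: 8.8
position: [0.619, -0.2133, 0.1969]
tool_rot: [3.14, -0.0, -0.048]
force: [-0.4, 0.4, -2.6]
grip_width: 0.0212
finger_force: 20.3
clock: 9.05
position: [0.62, -0.2096, 0.1982]
tool_rot: [-3.141, -0.001, -0.044]
force: [0.5, 0.1, -2.2]
grip_width: 0.0212
finger_force: 20.3
units [ 0.01 -0.    1.78] twist 0.01 pos [ 0.62   -0.2096  0.1982] rot [-3.141e+00 -1.000e-03 -4.400e-02] q [ 0.28  0.61 -0.07  1.55  0.05  0.98 -1.42] F [ 0.5  0.1 -2.2] grip 0.0212 20.3 t 9.05
```

View pics/over.png

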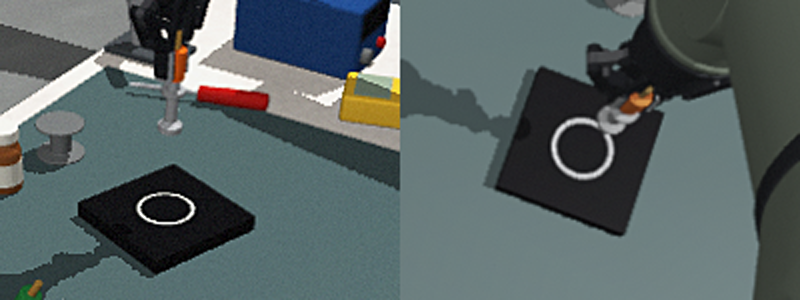

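```bash
python3 -c "
from h import *
T,e=tri((350.2,105.5),(464,176.5));F,e2=tri((345.3,153),(445.5,190)); print(T,e,F,e2,(T-F)/np.linalg.norm(T-F),np.linalg.norm(T-F))
g=np.array([.62,-.2096,.2092])
for t in(-6,0,6):
    a=np.array([-np.sin(np.radians(t)),0,np.cos(np.radians(t))]); print(t,[(proj(c,[g+.038*a,g,g-.082*a])).round(1).tolist() for c in('side','top')])"
```

```text
[ 0.60903467 -0.20979937  0.24555413] 0.0022928662640371144 [ 0.61881909 -0.21138501  0.12893329] 0.0002996810807897806 [-0.08359792  0.01354768  0.99640747] 0.117041319819176
-6 [[[344.6, 103.4], [345.6, 120.2], [347.7, 154.7]], [[463.5, 167.4], [457.0, 176.5], [444.6, 193.8]]]
0 [[[346.2, 103.7], [345.6, 120.2], [344.3, 153.9]], [[463.7, 169.6], [457.0, 176.5], [444.4, 189.7]]]
6 [[[347.8, 104.3], [345.6, 120.2], [341.1, 152.6]], [[463.7, 171.8], [457.0, 176.5], [444.3, 185.5]]]
```

The axis leans about 5° (top towards the robot). I lower it to just above the plate, then feel for contact.

```bash
python3 -m creep '[[-0.02,0,0.4,0,0.1],[-0.02,0,0.9,0,0.1],[-0.02,0,1.3,0,0.1],[-0.02,0,1.55,0,0.1],[-0.02,0,1.62,0,0.1]]'; python3 -m creep '[[0,0,0.01,0,0.1],[0,0,0.02,0,0.1],[0,0,0.03,0,0.1],[0,0,0.04,0,0.1]]'
```

```text
clock: 9.78
position: [0.6183, -0.2104, 0.0998]
tool_rot: [-3.141, 0.0, -0.045]
force: [0.4, 1.1, -1.5]
grip_width: 0.0214
finger_force: 20.3
clock: 10.28
position: [0.6184, -0.2108, 0.098]
tool_rot: [3.142, -0.0, -0.045]
force: [-0.3, 0.3, -1.1]
grip_width: 0.0218
finger_force: 20.3
```

```bash
python3 -c "
from h import *
go([.6205,-.2094,.0915],-.045)"; python3 -m creep '[[0,0,0.01,0,0.1],[0,0,0.02,0,0.1],[0,0,0.03,0,0.1]]'
```

```text
units [ 0.03 -0.03  0.11] twist -0.0 pos [ 0.6184 -0.2108  0.098 ] rot [ 3.142 -0.    -0.045] q [ 0.28  0.73 -0.07  1.62  0.06  0.79 -1.43] F [-0.3  0.3 -1.1] grip 0.0218 20.3 t 10.275
clock: 10.65
position: [0.6183, -0.2108, 0.0958]
tool_rot: [-3.142, 0.0, -0.045]
force: [0.7, -0.2, -1.2]
grip_width: 0.0217
finger_force: 20.3
```

```bash
python3 -m creep '[[0,0,0.01,0,0.1],[0,0,0.02,0,0.1]]'; python3 -m creep '[[0,0,0.01,0,0.1],[0,0,0.02,0,0.1]]' ; python3 -m creep '[[0,0,0.01,0,0.1],[0,0,0.02,0,0.1]]'
```

```text
clock: 10.9
position: [0.6183, -0.2108, 0.0946]
tool_rot: [-3.142, 0.0, -0.045]
force: [0.6, 0.4, -1.9]
grip_width: 0.0213
finger_force: 20.3
clock: 11.15
position: [0.6183, -0.2108, 0.0935]
tool_rot: [-3.142, -0.0, -0.045]
force: [0.4, -0.4, 1.3]
grip_width: 0.0212
finger_force: 20.5
clock: 11.4
position: [0.6189, -0.2109, 0.0932]
tool_rot: [3.141, -0.001, -0.045]
force: [-2.2, 1.2, 14.1]
grip_width: 0.0211
finger_force: 21.8
```

Contact, at 14 N. Now I pivot it flat by moving the grip about 7 mm along +x, easing up slightly.

```bash
python3 -m creep '[[0.03,0,-0.01,0,0.1],[0.06,0,-0.01,0,0.1],[0.08,0,-0.01,0,0.1],[0.08,0,-0.01,0,0.1]]'
python3 - <<'E'
from h import *
go([.6205,-.2094,.0915],-.045)
a=grab_frame("side")[120:220,290:400]; b=grab_frame("top")[160:260,380:490]
cv2.imwrite("pics/set.png",cv2.resize(np.hstack([a,b]),None,fx=3.6,fy=3.6,interpolation=2))
E
```

```text
clock: 11.9
position: [0.6231, -0.211, 0.0928]
tool_rot: [-3.142, 0.0, -0.045]
force: [-1.7, -0.4, 2.3]
grip_width: 0.0213
finger_force: 20.8
units [-0.04 -0.02  0.02] twist -0.0 pos [ 0.6231 -0.211   0.0928] rot [-3.142  0.    -0.045] q [ 0.28  0.74 -0.07  1.61  0.06  0.79 -1.43] F [-1.7 -0.4  2.3] grip 0.0213 20.8 t 11.9
```

View pics/set.png

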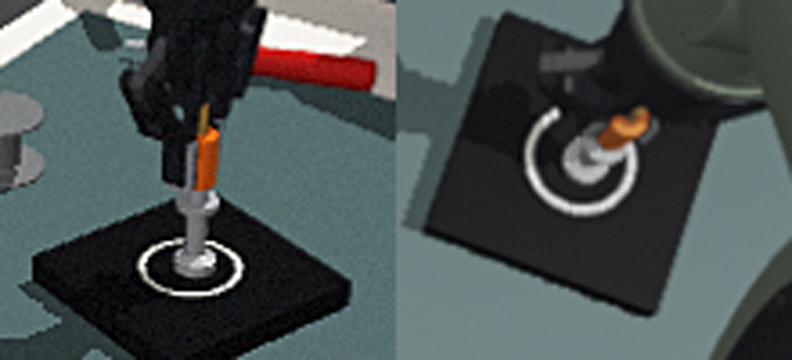

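The foot stands inside the ring. I check the remaining tilt.

```bash
python3 -c "
from h import *
f=np.array([.6208,-.2105,.02])
for t in(-4,0,4):
    a=np.array([-np.sin(np.radians(t)),0,np.cos(np.radians(t))]); P=[f,f+.064*a,f+.1*a,f+.12*a]
    print(t,((proj('side',P)-[290,120])*3.6).round(0).tolist(),((proj('top',P)-[380,160])*3.6+[396,0]).round(0).tolist())"
python3 -m creep '[[0.02,0,0.02,0,0.1],[0.04,0,0.02,0,0.1],[0.04,0,0.02,0,0.1]]'
```

```text
-4 [[190.0, 266.0], [187.0, 179.0], [185.0, 128.0], [184.0, 100.0]] [[580.0, 157.0], [608.0, 120.0], [625.0, 98.0], [635.0, 84.0]]
0 [[190.0, 266.0], [193.0, 181.0], [195.0, 131.0], [196.0, 103.0]] [[580.0, 157.0], [608.0, 128.0], [626.0, 109.0], [636.0, 99.0]]
4 [[190.0, 266.0], [199.0, 183.0], [205.0, 134.0], [208.0, 107.0]] [[580.0, 157.0], [608.0, 135.0], [626.0, 122.0], [636.0, 114.0]]
clock: 12.38
position: [0.6258, -0.2112, 0.0923]
tool_rot: [3.141, -0.001, -0.045]
force: [-4.0, 1.4, 10.3]
grip_width: 0.0217
finger_force: 21.9
```

```bash
python3 -m creep '[[0.02,0,0,0,0.1],[0.03,0,0,0,0.1],[0.03,0,0,0,0.1]]'
python3 - <<'E'
from h import *
go([.6205,-.2094,.0915],-.045)
a=grab_frame("side")[120:220,290:400]; b=grab_frame("top")[160:260,380:490]
cv2.imwrite("pics/set2.png",cv2.resize(np.hstack([a,b]),None,fx=3.6,fy=3.6,interpolation=2))
for c,im,o in(("side",a,(290,120)),("top",b,(380,160))):
    m=blob(im,(3,14),(0,0,110,100)); ys,xs=np.nonzero(m); print(c,len(xs),((xs.mean()),(ys.mean())),"px full",xs.mean()+o[0],ys.mean()+o[1])
E
```

```text
clock: 12.75
position: [0.6276, -0.2112, 0.0922]
tool_rot: [3.141, -0.001, -0.045]
force: [-3.5, 0.6, 8.6]
grip_width: 0.0214
finger_force: 21.9
units [-0.12 -0.03  0.01] twist -0.0 pos [ 0.6276 -0.2112  0.0922] rot [ 3.141e+00 -1.000e-03 -4.500e-02] q [ 0.28  0.75 -0.07  1.6   0.06  0.79 -1.43] F [-3.5  0.6  8.6] grip 0.0214 21.9 t 12.75
side 98 (np.float64(56.16326530612245), np.float64(42.59183673469388)) px full 346.16326530612247 162.59183673469389
top 93 (np.float64(62.75268817204301), np.float64(33.70967741935484)) px full 442.752688172043 193.70967741935485
```

```bash
python3 - <<'E'
from h import *
for n in("set","set2"):
    im=cv2.resize(cv2.imread(f"pics/{n}.png"),(220,100),interpolation=cv2.INTER_AREA)
    out=[]
    for c,i,o in(("side",im[:,:110],(290,120)),("top",im[:,110:],(380,160))):
        m=blob(i,(15,30),(45,20,75,60),90); ys,xs=np.nonzero(m); out.append((xs.mean()+o[0],ys.mean()+o[1])); 
        w=cv2.inRange(cv2.cvtColor(i,cv2.COLOR_BGR2HSV),(0,0,60),(180,70,190)); 
        print(n,c,"tip",len(xs),np.round(out[-1],1),ys.min()+o[1] if len(ys) else 0)
    print(tri(*out))
f=np.array([.6215,-.2108,.02])
for t in(0,4):
    a=np.array([-np.sin(np.radians(t)),0,np.cos(np.radians(t))]); print(t,proj('side',[f,f+.11*a]).round(1).tolist(),proj('top',[f,f+.11*a]).round(1).tolist())
E
python3 -m creep '[[0,0,-0.01,0,0.1],[0,0,-0.01,0,0.1]]'
```

```text
set side tip 23 [346.  152.3] 148
set top tip 23 [445.8 193.1] 189
(array([ 0.613534  , -0.20994568,  0.13239574]), np.float64(0.004369450660754282))
set2 side tip 22 [344.  152.5] 149
set2 top tip 13 [446.  190.2] 187
(array([ 0.62022367, -0.2116201 ,  0.12921193]), np.float64(0.0034458974835481866))
0 [[342.5, 193.6], [344.1, 152.3]] [[431.3, 203.3], [445.3, 188.6]]
4 [[342.5, 193.6], [347.0, 153.4]] [[431.3, 203.3], [445.4, 192.4]]
clock: 13.1
position: [0.6274, -0.2112, 0.0923]
tool_rot: [3.142, -0.0, -0.045]
force: [-0.2, 0.2, 1.9]
grip_width: 0.0213
finger_force: 21.1
```

The numbers put the tip over the foot to within about 1°, and the preload is nearly gone. I release gradually.

```bash
python3 -m creep '[[0,0,0,0,0.27],[0,0,0,0,0.3],[0,0,0,0,0.4],[0,0,0,0,0.6],[0,0,0,0,0.8]]'; python3 -m creep '[[0,0,0,0,0.8],[0,0,-0.3,0,0.8],[0,0,-0.8,0,0.8],[0,0,-1.5,0,0.8],[0,0,-2.2,0,0.8]]'
python3 - <<'E'
from h import *
go([.6205,-.2094,.0915],-.045)
cv2.imwrite("pics/rel_s.png",grab_frame("side"));cv2.imwrite("pics/rel_t.png",grab_frame("top"))
for c in("side","top"): print(c,[(round(d["p"],2),[round(e*k,1) for e,k in zip(d["extent"],(640,480,640,480))]) for d in search_frame(c,"spindle_orange_mid")])
E
```

```text
clock: 13.72
position: [0.6273, -0.2112, 0.0923]
tool_rot: [-3.142, 0.0, -0.045]
force: [0.0, 0.3, 0.1]
grip_width: 0.0672
finger_force: 0.0
clock: 14.35
position: [0.6272, -0.2112, 0.227]
tool_rot: [3.141, -0.001, -0.045]
force: [0.9, 0.1, 0.6]
grip_width: 0.0685
finger_force: 0.0
units [-0.11 -0.02  2.26] twist -0.0 pos [ 0.6272 -0.2112  0.227 ] rot [ 3.141e+00 -1.000e-03 -4.500e-02] q [ 0.28  0.59 -0.07  1.51  0.04  1.04 -1.42] F [0.9 0.1 0.6] grip 0.0685 0.0 t 14.35
side [(0.71, [314.6, 280.4, 380.1, 298.1]), (0.62, [131.6, 382.3, 176.3, 455.9]), (0.59, [340.3, 147.1, 348.5, 196.4])]
top [(0.92, [289.9, 250.5, 323.2, 302.0]), (0.89, [425.5, 186.7, 453.0, 211.2]), (0.73, [94.1, 211.2, 147.6, 237.8]), (0.57, [171.2, 260.6, 210.1, 308.6]), (0.17, [282.5, 189.1, 297.7, 210.7])]
```

It's standing. I watch it for more than 2 s with the hand clear, taking frames to compare.

```bash
R='[[0,0,0,0,0.8],[0,0,0,0,0.8],[0,0,0,0,0.8],[0,0,0,0,0.8],[0,0,0,0,0.8]]'
cat > w.py <<'E'
import sys
from h import *
for c,b in(("side",(325,130,365,210)),("top",(420,175,465,225))):
    im=grab_frame(c); m=blob(im,(3,14),b); ys,xs=np.nonzero(m); t=blob(im,(15,30),b,90); ty,tx=np.nonzero(t)
    print(status.observe()["clock"],c,"sleeve",len(xs),xs.mean().round(1),ys.mean().round(1),"tip",tx.mean().round(1),ty.mean().round(1))
    cv2.imwrite(f"pics/w{sys.argv[1]}_{c}.png",im)
E
python3 w.py 0
for i in 1; do python3 -m creep '[[0,0,0,0,0.8],[0,0,0,0,0.8],[0,0,0,0,0.8],[0,0,0,0,0.8],[0,0,0,0,0.8]]' >/dev/null; done; python3 w.py 1
python3 -m creep '[[0,0,0,0,0.8],[0,0,0,0,0.8],[0,0,0,0,0.8],[0,0,0,0,0.8],[0,0,0,0,0.8]]' >/dev/null; python3 w.py 2
python3 -m creep '[[0,0,0,0,0.8],[0,0,0,0,0.8],[0,0,0,0,0.8],[0,0,0,0,0.8],[0,0,0,0,0.8]]' >/dev/null; python3 w.py 3
python3 -m creep '[[0,0,0,0,0.8],[0,0,0,0,0.8],[0,0,0,0,0.8],[0,0,0,0,0.8],[0,0,0,0,0.8]]' >/dev/null; python3 w.py 4
python3 - <<'E'
from h import *
from scipy.optimize import minimize
def hullpts(f,tilt=0): 
    th=np.linspace(0,2*np.pi,40); return f+np.c_[.014*np.cos(th),.014*np.sin(th),0*th]
for f in([.6215,-.2108,.02],):
    f=np.array(f)
    for c in("side","top"):
        P=np.vstack([hullpts(f),hullpts(f+[0,0,.008]),f+[0,0,.12]]); q=proj(c,P); print(c,q.min(0).round(1),q.max(0).round(1))
        for n in("orange","blue","green"): pass
for c in("side","top"):
    for n in("spindle_blue_mid","spindle_green_mid"): print(c,n,[(round(d["p"],2),[round(e*k) for e,k in zip(d["extent"],(640,480,640,480))]) for d in search_frame(c,n)][:2])
E
```

```text
14.6 side sleeve 157 344.7 163.7 tip 345.2 152.2
14.65 top sleeve 106 441.4 193.5 tip 446.2 191.2
15.325 side sleeve 158 344.9 163.4 tip 344.9 152.1
15.375 top sleeve 105 441.4 193.6 tip 446.2 191.1
16.05 side sleeve 159 344.8 163.5 tip 345.1 152.3
16.1 top sleeve 104 441.3 193.6 tip 446.2 191.2
16.775 side sleeve 157 344.7 163.7 tip 344.9 152.1
16.825 top sleeve 105 441.4 193.6 tip 446.2 191.3
17.5 side sleeve 157 344.7 163.7 tip 345.0 152.0
17.55 top sleeve 106 441.4 193.6 tip 446.2 191.0
side [336.6 148.4] [348.6 196.9]
top [425.1 187.1] [446.8 209.4]
side spindle_blue_mid [(0.67, [217, 257, 245, 295])]
side spindle_green_mid [(0.84, [253, 230, 281, 263])]
top spindle_blue_mid [(0.83, [235, 182, 254, 209])]
top spindle_green_mid [(0.64, [281, 187, 297, 213])]
```

```bash
python3 -c "
from workcell import bot
print(bot.job_done())"
```

```text
the job is handed in; nothing more can be done
None
```

The orange spindle stands upright inside the white ring. It was set down and released, and stayed still through about 3 s of hands-off watching; the blue and green spindles are still in the rest, and the job was handed in at about 17.8 s.

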